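Index the dividing wheel three clicks under its marking gauge

ROBOT

A 7-joint arm with a two-finger parallel gripper is mounted at the origin on the work surface; the furniture and walls round the work are solid. World frame = base frame: x ahead of the robot, y to its left, z up, the work surface at z = 0. Lengths are in m, angles in rad, forces in N, time in s.
With the tool pointing down it reaches from about 0.4 to 0.85 m from the base axis. Payload 10.4 kg.
Tool frame: the origin (TCP) lies at the very end of the fingers, on their centre line; the grasp point (between the pads) lies 19 mm behind it; z points along the fingers, y is the line along which they close (so a half turn about z gives the same grasp; the last joint's range is limited). The gripper opens to 87 mm and grips with 3 to 60 N. Pads are 19 mm wide; open, the fingers measure 117 mm over their backs; the gripper's body (75 mm by 190 mm) begins 51 mm behind the grasp point.
Start: joints at [1.114, 0.332, -0.065, 1.46, 0.022, 1.35, -0.088], TCP at [0.263, -0.567, 0.223] pointing down, gripper open.
Joint ranges: [-2.6, 2.6], [-0.5, 2.12], [-1.47, 1.34], [0.16, 2.42], [-1.27, 4.41], [0.06, 2.06], [-2.6, 2.6]. Speed limits (rad/s): [2.22, 2.22, 2.79, 2.79, 3.14, 3.14, 3.14].

INTERFACE

Orientations are given as a rotation vector (axis times angle).
In Python, from workcell import read_state, imaging, close_job gives the robot as it stands.
- The arm moves only by the shell command python3 -m jog 'ROWS'. ROWS is a JSON object of lists of equal length, an entry for each row: "gripper": the opening, from 0 (shut) to 1 (fully open); "dp": the shift along the tool's x, y, z in m, a list of three; "twist": the turn about the tool's z in rad. A call has exactly 10 rows; each row is the pose to reach, as a shift and turn from the pose commanded when the call began, along the tool's axes at that moment; what a row does not reach only later rows make up. A row lasts 1/8 s, in which the tool goes at most 62.5 mm and 10.7 degrees, less where a joint would pass 70% of its speed; a pose out of reach is approached as far as the arm can. A call with a gripper value outside its range is refused whole. The fingers move at their own pace and stop on an object; the grip force is fixed at half the most. Time passes only in rows, so rows that repeat a pose let the fingers close, or fill a call up. It gives the time, the measured TCP pose, the force, the opening and the grip force at its end, in the units of the state.
- read_state(): the state, without advancing time (a new reading comes with each control period).
- imaging.snapshot(name): name is "scene" or "top"; returns the picture (480x640x3 uint8, red, green, blue); there is no depth.
- imaging.get_calibration(name): a dict with "fx", "fy", "cx", "cy" (pixels), "position" and "attitude" of the camera in the world. Camera axes: x right, y up, looking along -z (the intrinsics and any distortion apply to the point x, -y, -z); pixel columns grow to the right and rows downward; lengths in m; the calibration is good to about 2 mm. A picture is of the moment at which its call begins. get_calibration takes no time and is no camera call.
- close_job(): hands the job in; it is judged then, once.
Trained networks look in the newest picture that a camera, given by its name, has taken for a name from the list of things; names that differ only in an ending like _2 or _b are one class to them, and where a whole thing is asked for, a point or a joint stands for the part that bears it (a point fixed in the world has none). Each returns a list of dicts, best first, with "score" (0 to 1); they miss things now and then, are a little off and sometimes report something else, mostly with a low value. They report only what shows in the picture. A call takes as long as a camera call. They do not tell look-alikes from the thing itself.
- imaging.trace(camera, target): "mask" (480x640 bool, what is visible of it) and "box" ([left, top, right, bottom] in pixels, round what is visible of it).
The state is a dict: "t": time; "joint_pos": joint angles; "qvel": joint speeds; "effort": joint torques, N m; "tcp_pos": TCP position; "eef_rot": TCP orientation; "ft_force": force on the tool from outside, world axes, zero at the start; "moment": the same for the moment, N m; "width": opening from 0.0 (shut) to 1.0 (fully open); "grip_force": force on a finger pad.
Only numpy, scipy, OpenCV 4.12 (cv2) and the standard library are available. Lean on these libraries where they do the work, as an engineer would, in place of code of your own. Each camera call takes 0.05 s, during which the arm holds its last target. There are 200 camera calls.

TASK

The green bowl on the dividing wheel is ready for its next stripe: swing the marking gauge out to the left, clear of the wheel, push the wheel by its red handle exactly three clicks clockwise (seen from above), then swing the gauge fully home against its stop. Never turn the wheel while the needle is over the bowl, do not touch the soft bowl, and leave everything else where it stands.

Things in the scene. Friction and masses are not known exactly. Their poses are not given: they have to be found in the camera images.
- dividing_stand: Fixed stand: grey round base plate 260 mm across, 14 mm thick, with a foot to 185 mm for the gauge's post. Origin: on the wheel's axis, at bench height; z up; the post is on its +y side, which points ahead and to the left of the robot (yaw -1.05 to -0.4). Brass studs every 30 degrees, 121 mm from the axis, mark the clicks. Round wooden wheel head on it: 170 mm across, top 46 mm above the bench.
- wheel (a joint): Turn of the wheel, rad, growing clockwise from above. A click every 0.5236 (30 degrees); a spring pulls it into the nearest click, so past half way it jumps on by itself (about 5 N at the handle to leave a click). Red handle at the stand's +x at 0, -y at 1.571, -x at 3.142 (click 6); end stops just beyond 0 and 3.142. Starts at rest in click 1 (0.524).
- wheel_handle (a point): Centre of the top of the red upright handle of the wheel: a round peg 18 mm across, 105 mm from the wheel's axis, standing from 44 to 95 mm above the bench on a short spoke (spoke 16 mm wide, its top 40 mm above the bench).
- gauge (a joint): Swing of the marking gauge, rad, about its post: 0 home against its stop (arm points along the stand's -y from the post, needle over the wheel's axis), growing clockwise from above as it swings out to the stand's -x side (the robot's left); outer stop at 1.6. Clear of the wheel head beyond 0.65. Stays where it is left; 0.7 N at its handle moves it.
- gauge_pivot (a point): Point on the axis of the gauge's post, 116 mm above the bench, 145 mm from the wheel's axis on the stand's +y side. The post is 20 mm across, with a hub 32 mm across on top up to 128 mm above the bench.
- gauge_handle (a point): Centre of the top of the blue upright handle of the gauge: a round peg 16 mm across standing on the aluminium arm 80 mm from the post's axis, from 121 to 169 mm above the bench. The arm is a bar 14 mm wide, 111 to 121 mm above the bench, reaching 153 mm from the post.
- needle (a point): Tip of the gauge's steel needle, under the arm 145 mm from the post's axis and 104.5 mm above the bench; it passes 6 mm above the bowl.
- green_bowl: Green bowl with dark stripes, standing upside down, loose, in the middle of the wheel: 91 mm across at its bottom, 52 mm high (its top 98 mm above the bench). Origin at the centre of its underside.
- flask: Bystander: blue vacuum flask with a white cap, 80 mm across, 290 mm high, at the left back. Origin at the centre of its underside.
- brown_sprayer: Bystander: brown spray bottle with a black head, 84x64x165 mm high, on the left. Origin at the centre of its underside.
- mug: Bystander: white spotted mug, 82x114x91 mm high, at the right back. Origin at the centre of its underside.
- mallet: Bystander: wooden mallet lying on the right, 74x189x58 mm. Origin at the centre of its underside.
Not all that is in view belongs to the job. Leave any purple or turquoise look-alike of the green_bowl alone.

How it is judged:
On the way, in this order (a step that is already met when the one before it is completed fails the run):
1. the gauge is swung clear of the wheel (over 0.65 rad out) with the wheel still at its starting click (value of joint gauge above 0.65 rad and distance of wheel_handle from where it was at the start of the episode below 0.02 m), for 0.2 s.
2. the wheel rests three clicks clockwise of its start with the gauge still clear (distance of wheel_handle from where it was at the start of the episode between 0.138 and 0.158 m and velocity of joint wheel between -0.15 and 0.15 rad/s and value of joint gauge above 0.65 rad), for 0.3 s.
At the end, for the whole second after the job is handed in: The wheel rests at the third click clockwise of its start (handle 138 to 158 mm in a straight line from its start, 82 to 97 degrees of turn), the gauge is home (within 0.06 rad of its stop), and the bowl stands still, upright and within 10 mm of the wheel's axis (distance of wheel_handle from where it was at the start of the episode between 0.138 and 0.158 m and velocity of joint wheel between -0.15 and 0.15 rad/s and value of joint gauge below 0.06 rad and horizontal distance between green_bowl and dividing_stand below 0.01 m and angle between green_bowl's own z axis and vertical below 0.1 rad and linear speed of green_bowl below 0.02 m/s); the robot touches nothing.
It fails at once if the wheel is turned (faster than 0.5 rad/s) while the needle is over the bowl (gauge less than 0.3 rad out) (value of joint gauge below 0.3 rad and (velocity of joint wheel above 0.5 rad/s or velocity of joint wheel below -0.5 rad/s)).
It fails at once if the robot touches the bowl (over 1 N) (contact force between any of the fingers, the arm and green_bowl above 1 N).
It fails at once if the flask, spray bottle, mug or mallet is moved more than 30 mm or knocked over ((distance of flask from where it was at the start of the episode above 0.03 m or angle between flask's own z axis and vertical above 0.5 rad) or (distance of brown_sprayer from where it was at the start of the episode above 0.03 m or angle between brown_sprayer's own z axis and vertical above 0.5 rad) or (distance of mug from where it was at the start of the episode above 0.03 m or angle between mug's own z axis and vertical above 0.5 rad) or (distance of mallet from where it was at the start of the episode above 0.03 m or angle between mallet's own z axis and vertical above 0.5 rad)).
It also fails if it takes over 62 s, if anything falls off the work surface, if the arm or the gripper's body presses on something with over 40 N, if the wrist force passes 120 N, or if a joint passes its speed limit or range.

## Working session

There is one attempt and no reset: what is moved stays moved. The work goes in short steps, Python scripts to look and compute and a shell command to move; the robot and the scene stay as the last step left them, time stands still between calls to the robot, and variables do not carry over. Pictures are saved under pics/ and viewed, at most 10 in all, crops included, and the job is handed in when it is done.

```bash
ls; mkdir -p pics
python3 - <<'E'
from workcell import read_state, imaging
import cv2,numpy as np
s=read_state(); print(s['t'],s['tcp_pos'],s['eef_rot'],s['width'])
for n in("scene","top"):
    print(n,imaging.get_calibration(n))
    im=imaging.snapshot(n); cv2.imwrite(f"pics/{n}0.png",im[:,:,::-1])
    for t in("wheel_handle","gauge_handle","green_bowl","dividing_stand","gauge"):
        for r in imaging.trace(n,t)[:2]:
            m=r["mask"]; ys,xs=np.nonzero(m); print(t,round(r["score"],2),np.round(r["box"],1),round(xs.mean(),1),round(ys.mean(),1))
E
```

```text
pics
0.0 [ 0.2625387  -0.56674218  0.22175306] [-3.06661379e+00 -6.75789613e-01  5.84471580e-04] 1.0003492930139735
scene {'fx': 491.44451628991237, 'fy': 491.44451628991237, 'cx': 318.52313136284033, 'cy': 238.51825698290403, 'position': array([-0.31952979,  0.45673613,  1.17703792]), 'attitude': array([ 0.43906717, -0.72792453, -1.94603282])}
wheel_handle 0.66 [287.4 213.1 337.4 272.6] 315.4 249.8
gauge_handle 0.73 [260.3 218.3 320.3 236. ] 285.1 229.8
green_bowl 0.96 [300.2 232.1 326.6 256.2] 314.1 245.6
green_bowl 0.91 [224.3 319.2 256.5 353.1] 239.8 334.3
dividing_stand 0.93 [252.7 211.3 356.9 293.5] 307.3 255.0
gauge 0.56 [256.4 216.1 315.1 238.6] 283.6 229.8
top {'fx': 499.4146135672956, 'fy': 499.4146135672956, 'cx': 330.2996875132743, 'cy': 239.63478006294744, 'position': array([0.38290349, 0.02514298, 1.64874241]), 'attitude': array([ 0.07295212, -0.06808147, -1.54825154])}
wheel_handle 0.67 [305.  213.7 363.3 269.4] 333.1 239.4
gauge_handle 0.53 [283.6 208.  333.4 238.8] 306.1 223.7
green_bowl 0.88 [400.8 237.8 429.3 263.5] 411.6 251.3
green_bowl 0.72 [240.9 233.7 263.5 264.8] 251.4 249.2
dividing_stand 0.89 [280.  200.6 370.3 280.9] 327.8 238.5
gauge 0.8 [286.6 209.5 331.6 241.7] 308.5 225.0
gauge 0.44 [427.8 265.  488.2 292.5] 468.0 279.6
```

Run:
```python
import cv2,numpy as np
a=cv2.imread("pics/scene0.png");b=cv2.imread("pics/top0.png")
cv2.imwrite("pics/full.png",np.hstack([cv2.resize(a,(400,300)),cv2.resize(b,(400,300))]))
A=cv2.resize(a[190:310,230:380],(400,320),interpolation=3);B=cv2.resize(b[185:297,255:395],(400,320),interpolation=3)
cv2.imwrite("pics/crop.png",np.hstack([A,B]))
```

```text
(no output)
```

View pics/full.png

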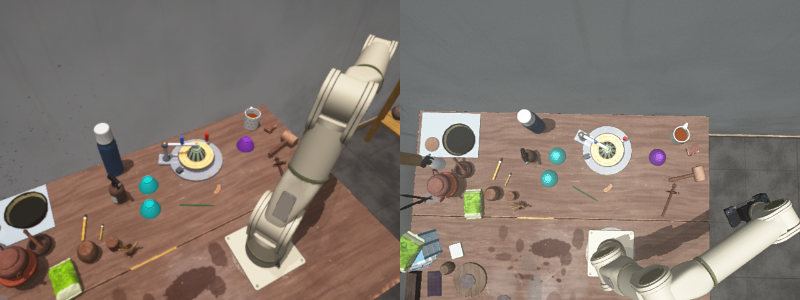

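View pics/crop.png

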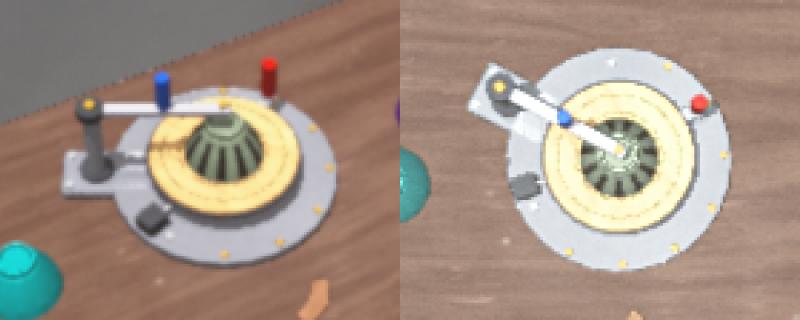

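The crops show the red peg top at about (360,221) in top and (331,214) in scene. The blue peg top is at (313,226) and (291,218.5), and the post hub at (290,216) and (263,229). The arm points from upper left over the bowl; the look-alikes are clear of it, with turquoise on the left and purple on the right.

```bash
cat > h.py <<'E'
import numpy as np
from scipy.spatial.transform import Rotation as R
from scipy.optimize import least_squares
from workcell import imaging
C={n:imaging.get_calibration(n) for n in("scene","top")}
def proj(n,p):
    c=C[n]; q=R.from_rotvec(c["attitude"]).inv().apply(np.asarray(p)-c["position"])
    return np.array([c["cx"]+c["fx"]*q[0]/-q[2],c["cy"]+c["fy"]*q[1]/q[2]])
def tri(a,b):
    f=lambda p:np.r_[proj("scene",p)-a,proj("top",p)-b]
    r=least_squares(f,[.6,0,.1]); return r.x,np.abs(r.fun).max()
def stand(x0,y0,yaw,p):
    c,s=np.cos(yaw),np.sin(yaw); return np.array([x0+c*p[0]-s*p[1],y0+s*p[0]+c*p[1],p[2]])
def whl(a,r=.105,z=.095): return np.array([r*np.cos(a),-r*np.sin(a),z])
def gau(g,r=.08,z=.169): return np.array([-r*np.sin(g),.145-r*np.cos(g),z])
E
python3 - <<'E'
from h import *
O={"red":((330.9,214),(359.7,221)),"blue":((290.8,218.5),(312.8,226)),"hub":((263.4,229),(290,215.8))}
for k,v in O.items(): print(k,tri(*map(np.array,v)))
P={"red":whl(.5236),"blue":gau(0),"hub":np.array([0,.145,.128])}
f=lambda q:np.concatenate([np.r_[proj("scene",stand(*q,P[k]))-O[k][0],proj("top",stand(*q,P[k]))-O[k][1]] for k in O])
r=least_squares(f,[.6,0,-.6]); q=r.x; print(q,np.round(r.fun,1))
for k in P: print(k,stand(*q,P[k]))
print("axis top px",proj("top",[q[0],q[1],.046]))
for a in range(1,5): print(a,stand(*q,whl(a*.5236)))
for g in (0,.3,.65,.9,1.1,1.3): print(g,stand(*q,gau(g)),stand(*q,gau(g,.153)))
for n in ("flask","brown_sprayer","mug"):
    for c in("scene","top"):
        t=imaging.trace(c,n); print(n,c,[np.round(t[0]["box"])] if t else None)
from workcell import read_state
print(R.from_rotvec(read_state()["eef_rot"]).as_matrix().round(3))
E
```

```text
red (array([ 0.58469331, -0.05864821,  0.09173337]), np.float64(0.3246516375880333))
blue (array([0.55712728, 0.08578619, 0.16790633]), np.float64(0.5362609595660501))
hub (array([0.59203732, 0.15831838, 0.12612566]), np.float64(0.5024817428051165))
[ 0.52647703  0.02884169 -0.46680163] [ 0.5 -0.6 -0.1 -0.1  0.4  0.2 -0.9  0.1  0.5 -0.3 -0.5 -0.2]
red [ 0.5840542  -0.05896417  0.095     ]
blue [0.55572913 0.08688748 0.169     ]
hub [0.59173173 0.15832846 0.128     ]
axis top px [331.1760803  239.98891276]
1 [ 0.5840542  -0.05896417  0.095     ]
2 [ 0.53243726 -0.07598901  0.095     ]
3 [ 0.47922328 -0.06492442  0.095     ]
4 [ 0.43867096 -0.02873516  0.095     ]
0 [0.55572913 0.08688748 0.169     ] [0.52287677 0.02169759 0.169     ]
0.3 [0.53622488 0.10071778 0.169     ] [0.48557489 0.04814804 0.169     ]
0.65 [0.51983554 0.12324373 0.169     ] [0.45423026 0.09122892 0.169     ]
0.9 [0.51339051 0.14212184 0.169     ] [0.44190416 0.12733329 0.169     ]
1.1 [0.51173236 0.15800889 0.169     ] [0.43873295 0.15771727 0.169     ]
1.3 [0.51326353 0.17390868 0.169     ] [0.44166131 0.18812562 0.169     ]
flask scene [array([150., 197., 199., 284.])]
flask top [array([192., 172., 234., 212.])]
brown_sprayer scene [array([170., 281., 205., 324.])]
brown_sprayer top [array([190., 234., 217., 260.])]
mug scene [array([391., 172., 416., 207.])]
mug top [array([433., 195., 463., 230.])]
[[ 0.907  0.42   0.   ]
 [ 0.42  -0.907 -0.   ]
 [ 0.     0.    -1.   ]]
```

```bash
python3 -m jog '{"gripper":[1,1,1,1,1,1,1,1,1,1],"dp":[[0.054,-0.047,0],[0.108,-0.094,0],[0.16,-0.14,0],[0.2,-0.175,0],[0.24,-0.21,0],[0.28,-0.245,0],[0.32,-0.28,0],[0.36,-0.315,0],[0.4,-0.35,0],[0.44,-0.385,0]],"twist":[-0.12,-0.24,-0.36,-0.48,-0.6,-0.72,-0.84,-0.96,-1.08,-1.137]}'
```

```text
t: 2.15
tcp_pos: [0.5007, -0.0313, 0.2229]
eef_rot: [2.218, 2.223, 0.0]
ft_force: [1.1, -1.0, -0.0]
width: 0.998
grip_force: 0.0
```

```bash
python3 -m jog '{"gripper":[1,1,1,1,1,1,0.6,0.3,0,0],"dp":[[0.05,0.025,0],[0.1,0.05,0],[0.118,0.055,0],[0.118,0.055,0.04],[0.118,0.055,0.08],[0.118,0.055,0.091],[0.118,0.055,0.091],[0.118,0.055,0.091],[0.118,0.055,0.091],[0.118,0.055,0.091]],"twist":[0,0,0,0,0,0,0,0,0,0]}'
python3 - <<'E'
from workcell import imaging
import cv2,numpy as np
a=imaging.snapshot("scene");b=imaging.snapshot("top")
A=cv2.resize(a[170:290,230:380],(400,320),interpolation=3);B=cv2.resize(b[185:297,255:395],(400,320),interpolation=3)
cv2.imwrite("pics/c2.png",np.hstack([A,B])[:,:,::-1])
E
```

```text
t: 3.4
tcp_pos: [0.5555, 0.0852, 0.1323]
eef_rot: [2.221, 2.221, 0.001]
ft_force: [0.7, 0.3, -0.4]
width: 0.632
grip_force: 0.0
```

View pics/c2.png

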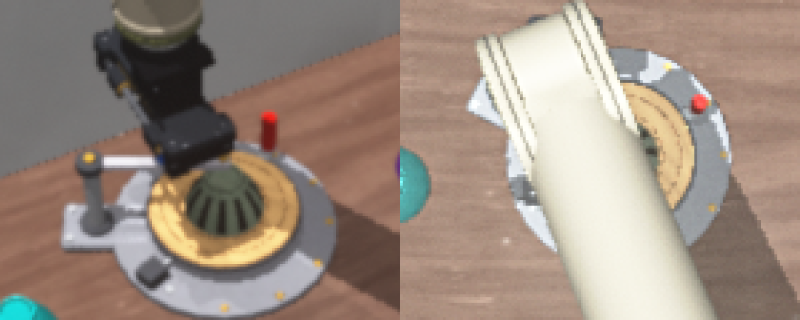

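The gripper is over the blue peg at about (185,140) in the left view, still closing, with the arm and bowl undisturbed.

```bash
python3 -m jog '{"gripper":[0,0,0,0,0,0,0,0,0,0],"dp":[[0,0,0],[0,0,0],[0,0,0],[0,0,0],[0,0,0],[0,0,0],[0,0,0],[0,0,0],[0,0,0],[0,0,0]],"twist":[0,0,0,0,0,0,0,0,0,0]}'
```

```text
t: 4.75
tcp_pos: [0.5552, 0.0854, 0.1316]
eef_rot: [2.221, 2.222, 0.001]
ft_force: [2.4, 2.9, -1.0]
width: 0.175
grip_force: 30.0
```

```bash
python3 -m jog '{"gripper":[0,0,0,0,0,0,0,0,0,0],"dp":[[0.006,-0.010,0],[0.014,-0.0195,0],[0.024,-0.029,0],[0.036,-0.036,0],[0.046,-0.040,0],[0.055,-0.042,0],[0.063,-0.0435,0],[0.071,-0.044,0],[0.071,-0.044,0],[0.071,-0.044,0]],"twist":[0,0,0,0,0,0,0,0,0,0]}'
```

```text
t: 6.0
tcp_pos: [0.5147, 0.1544, 0.1318]
eef_rot: [2.221, 2.215, 0.007]
ft_force: [19.9, -0.2, -12.0]
width: 0.141
grip_force: 26.7
```

```bash
python3 -m jog '{"gripper":[1,1,1,1,1,1,1,1,1,1],"dp":[[0,0,0],[0,0,0],[0,0,0],[0,0,0],[0,0,-0.03],[0,0,-0.06],[-0.05,0,-0.08],[-0.1,0,-0.08],[-0.15,-0.02,-0.08],[-0.2,-0.04,-0.08]],"twist":[0,0,0,0,0,0,0,0,0,0]}'
python3 - <<'E'
from workcell import imaging
import cv2,numpy as np
a=imaging.snapshot("scene");b=imaging.snapshot("top")
A=cv2.resize(a[170:290,230:380],(400,320),interpolation=3);B=cv2.resize(b[185:297,255:395],(400,320),interpolation=3)
cv2.imwrite("pics/c3.png",np.hstack([A,B])[:,:,::-1])
E
```

```text
t: 7.25
tcp_pos: [0.4703, -0.0453, 0.2115]
eef_rot: [-2.221, -2.221, 0.0]
ft_force: [0.4, -0.6, -0.4]
width: 0.995
grip_force: 0.0
```

View pics/c3.png

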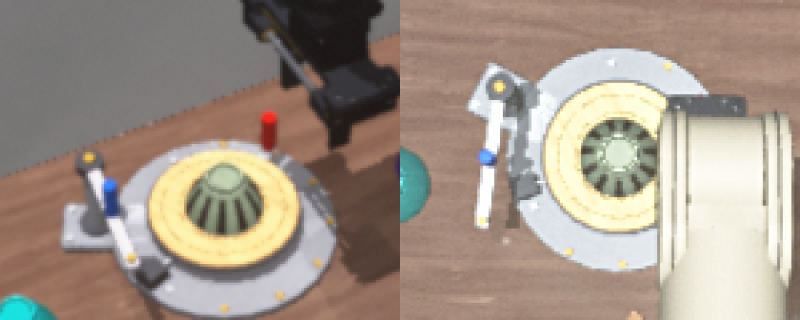

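The gauge is swung out to about 1.15 rad, with its peg at (487,158) and tip at (483,222) in the right view. The red peg is unmoved at (269,120) in the left view and the bowl is undisturbed.

```bash
python3 -m jog '{"gripper":[1,1,1,1,1,1,0,0,0,0],"dp":[[-0.014,0.06,0],[-0.014,0.114,0],[-0.014,0.114,0.03],[-0.014,0.114,0.085],[-0.014,0.114,0.13],[-0.014,0.114,0.15],[-0.014,0.114,0.15],[-0.014,0.114,0.15],[-0.014,0.114,0.15],[-0.014,0.114,0.15]],"twist":[0,0,0,0,0,0,0,0,0,0]}'; python3 -m jog '{"gripper":[0,0,0,0,0,0,0,0,0,0],"dp":[[0,0,0],[0,0,0],[0,0,0],[0,0,0],[0,0,0],[0,0,0],[0,0,0],[0,0,0],[0,0,0],[0,0,0]],"twist":[0,0,0,0,0,0,0,0,0,0]}'
```

```text
t: 8.6
tcp_pos: [0.5857, -0.058, 0.0626]
eef_rot: [2.221, 2.22, 0.001]
ft_force: [-0.3, -0.3, 0.4]
width: 0.629
grip_force: 0.0
t: 9.85
tcp_pos: [0.5856, -0.0583, 0.0617]
eef_rot: [2.221, 2.22, 0.001]
ft_force: [5.1, -2.0, -2.3]
width: 0.194
grip_force: 30.0
```

```bash
python3 -m jog '{"gripper":[0,0,0,0,0,0,0,0,0,0],"dp":[[-0.009,-0.016,0],[-0.0145,-0.0335,0],[-0.017,-0.0515,0],[-0.0165,-0.07,0],[-0.0125,-0.088,0],[-0.006,-0.105,0],[0.0035,-0.1205,0],[0.016,-0.134,0],[0.030,-0.1455,0],[0.030,-0.1455,0]],"twist":[0.17,0.35,0.52,0.7,0.87,1.05,1.22,1.4,1.57,1.57]}'
```

```text
t: 11.1
tcp_pos: [0.4407, -0.0256, 0.0617]
eef_rot: [-3.14, -0.001, -0.006]
ft_force: [11.9, 2.7, -13.4]
width: 0.199
grip_force: 30.0
```

```bash
python3 -m jog '{"gripper":[1,1,1,1,1,1,1,1,1,1],"dp":[[0,0,0],[0,0,0],[0,0,0],[0,0,0],[0,0,-0.02],[0,0,-0.06],[0,0,-0.1],[0,0,-0.15],[0,0.05,-0.15],[0,0.1,-0.15]],"twist":[0,0,0,0,0,0,0,0,0,0]}'
python3 - <<'E'
from workcell import imaging
import cv2,numpy as np
a=imaging.snapshot("scene");b=imaging.snapshot("top")
A=cv2.resize(a[170:290,230:380],(400,320),interpolation=3);B=cv2.resize(b[185:297,255:395],(400,320),interpolation=3)
cv2.imwrite("pics/c4.png",np.hstack([A,B])[:,:,::-1])
E
```

```text
t: 12.35
tcp_pos: [0.4399, -0.129, 0.2124]
eef_rot: [3.141, 0.003, 0.002]
ft_force: [0.7, 0.2, -0.3]
width: 0.998
grip_force: 0.0
```

View pics/c4.png

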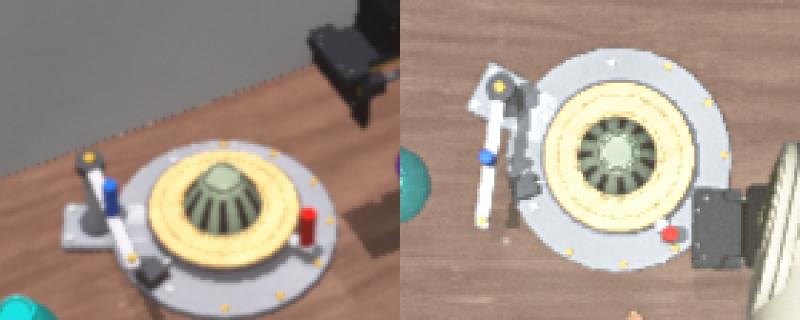

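The red peg has turned 90° and sits at (670,233) in the right view, at click 4. The bowl is centred at (618,154), and the gauge peg is still out at (487,158), about (0.513, 0.168).

```bash
python3 -m jog '{"gripper":[1,1,1,1,1,1,1,1,1,0],"dp":[[0.015,-0.06,0],[0.03,-0.12,0],[0.045,-0.18,0],[0.06,-0.24,0],[0.073,-0.297,0],[0.073,-0.297,0.01],[0.073,-0.297,0.04],[0.073,-0.297,0.08],[0.073,-0.297,0.08],[0.073,-0.297,0.08]],"twist":[0,0,0,0,0,0,0,0,0,0]}'; python3 -m jog '{"gripper":[0,0,0,0,0,0,0,0,0,0],"dp":[[0,0,0],[0,0,0],[0,0,0],[0,0,0],[0,0,0],[0,0,0],[0,0,0],[0,0,0],[0,0,0],[0,0,0]],"twist":[0,0,0,0,0,0,0,0,0,0]}'
```

```text
t: 13.7
tcp_pos: [0.513, 0.1693, 0.1329]
eef_rot: [-3.141, -0.001, -0.002]
ft_force: [-0.0, 0.7, 0.5]
width: 0.949
grip_force: 0.0
t: 14.95
tcp_pos: [0.5125, 0.1691, 0.1315]
eef_rot: [3.141, 0.001, -0.0]
ft_force: [0.4, -0.8, -0.9]
width: 0.174
grip_force: 30.0
```

```bash
python3 -m jog '{"gripper":[0,0,0,0,0,0,0,0,0,0],"dp":[[-0.001,0.0125,0],[0.0005,0.0245,0],[0.0035,0.0365,0],[0.0085,0.048,0],[0.015,0.0585,0],[0.023,0.068,0],[0.0325,0.076,0],[0.0445,0.083,0],[0.047,0.084,0],[0.047,0.084,0]],"twist":[-0.155,-0.31,-0.465,-0.62,-0.775,-0.93,-1.085,-1.24,-1.24,-1.24]}'
```

```text
t: 16.2
tcp_pos: [0.5578, 0.0849, 0.1314]
eef_rot: [-2.556, -1.825, 0.007]
ft_force: [-10.3, -3.8, 8.8]
width: 0.175
grip_force: 30.1
```

```bash
python3 -m jog '{"gripper":[1,1,1,1,1,1,1,1,1,1],"dp":[[0,0,0],[0,0,0],[0,0,0],[0,0,0],[0,0,-0.03],[0,0,-0.08],[-0.05,0,-0.1],[-0.1,0,-0.1],[-0.15,0,-0.1],[-0.2,0,-0.1]],"twist":[0,0,0,0,0,0,0,0,0,0]}'
python3 - <<'E'
from workcell import imaging
import cv2,numpy as np
a=imaging.snapshot("scene");b=imaging.snapshot("top")
A=cv2.resize(a[170:290,230:380],(400,320),interpolation=3);B=cv2.resize(b[185:297,255:395],(400,320),interpolation=3)
cv2.imwrite("pics/c5.png",np.hstack([A,B])[:,:,::-1])
E
```

```text
t: 17.45
tcp_pos: [0.4941, -0.1055, 0.2318]
eef_rot: [2.556, 1.826, 0.001]
ft_force: [0.7, 0.4, -0.2]
width: 1.0
grip_force: 0.0
```

View pics/c5.png

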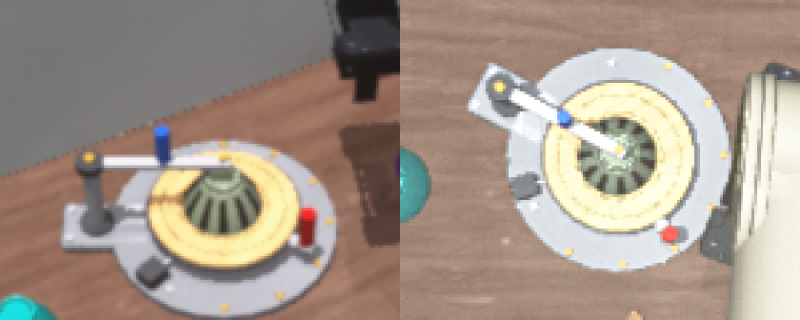

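The gauge is back at its starting place, with its peg at (565,117) and tip at (619,151) in the right view. The red peg is still at (670,233), the bowl is centred, and the arm is clear of everything.

```bash
python3 -c "
from workcell import close_job
print(close_job())"
```

```text
the job is handed in; nothing more can be done
None
```

I handed the job in at about 17.5 s: the wheel is three clicks clockwise of its start, the gauge is home against its stop, and the last pictures show the bowl centred and the arm clear; the judge's verdict was not shown.

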